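# Lock the sprung filter cover with its quarter-turn fastener

## Task

The cover of the grey filter unit stands ajar on its springy seal. Set a fingertip in the slot of the round fastener on the cover, gently press the cover fully down and turn the fastener clockwise, seen from above, a full quarter turn to its stop, so that the cover stays locked shut when you let go. Only push with the fingertips: do not pinch or lift anything, do not open the cover further, and leave the things standing round it where they are.

Things in the scene. Friction and masses are not known exactly. Their poses are not given: they have to be found in the camera images.
- filter_unit: Grey housing, 220 x 180 x 85 mm (own x, y, z), fixed, placed and turned anew each time. Origin: centre of its underside. Its -x side (vent slits, free edge of the cover, fastener) faces the robot. The aluminium cover, 208 x 172 x 6 mm, has its top 92 mm above the worktop when shut; it hinges about the unit's y axis direction at unit x = +106, z = 88 mm.
- cover (a joint): Hinge angle of the cover, rad: 0 fully shut on a firm stop, grows as the free edge rises. A springy seal holds it ajar at about 0.13 to 0.17 (fastener 21 to 27 mm high). Pressing it fully shut at the fastener takes about 3 to 7 N; it springs up again unless locked. Locked, it rests at about 0.014.
- cam (a joint): Turn of the fastener, rad: 0 unlocked (slot along the unit's y), clockwise seen from above to a firm stop at 1.571, locked (slot along the unit's x). Starts at 0 to 0.35; stiff (0.03 to 0.05 N m), stays where left. A tongue under the cover turns with it and slides under a ramped strike from about 0.8 rad on, only if the cover is held below about 0.03 rad by then; else turn back and press again.
- slot (a point): On the fastener's axis, on the slot's floor: 99 mm above the worktop when shut, unit x = -55, y = 0 mm. Fastener: black disc 84 mm across, 18 mm high; slot straight across its centre, 34 mm wide, 13 mm deep, open at top and both ends. z: turning axis, up (leans back with the cover); y: along the slot; x: across. A fingertip in the slot 28 mm from the axis, moved in an arc about it, turns it.
- vial: Glass sample vial with a black cap, 22 mm across, 48 mm high, loose, beside the right side of the unit. Origin at the centre of its underside. Leave alone.
- cup: Sample cup with a dark grey lid, 55 mm across, 58 mm high, loose, beside the left side of the unit. Origin at the centre of its underside. Leave alone.
- watch: Round black stopwatch lying face up, 49 x 64 mm, 14 mm high, loose, in front to the right of the unit. Origin at the centre of its underside. Leave alone.
- brown_bottle: Brown dropper bottle, 34 mm across, 85 mm high, loose, to the right. Origin at the centre of its underside. Leave alone.
- cup_far: Sample cup with a blue lid, 55 mm across, 58 mm high, loose, to the right. Origin at the centre of its underside. Leave alone.

How it is judged (in metres and radians):
At the end, for the whole second after the job is handed in: With the robot clear, the cover stays down within 0.03 rad of shut (6 mm at its free edge), held by the fastener, which is turned to at least 1.3 of its 1.571 rad; every bystander is within 30 mm of where it stood (value of joint cover below 0.03 rad and value of joint cam above 1.3 rad and distance of each of vial, cup, watch, brown_bottle, cup_far from where it was at the start of the episode below 0.03 m); the robot touches nothing.
It fails at once if the cover is lifted open further (over 0.27 rad) (value of joint cover above 0.27 rad).
It fails at once if the fastener is handled roughly (over 50 N) (contact force between the arm and cam above 50 N).
It fails at once if a bystander is shoved, lifted or carried away (over 30 mm) (distance of any of vial, cup, watch, brown_bottle, cup_far from where it was at the start of the episode above 0.03 m).
It fails at once if a bystander is knocked over (angle between any of vial, cup, brown_bottle, cup_far's own z axis and vertical above 0.5 rad).
It also fails if it takes over 45 s, if anything falls off the work surface, if the arm or the gripper's body presses on something with over 40 N, if the wrist force passes 120 N, or if a joint passes its speed limit or range.

## Robot

A 6-joint arm with a two-finger parallel gripper is mounted at the origin on a cart in front of the work surface, level with it; the furniture and walls round the work are solid. World frame = base frame: x ahead of the robot, y to its left, z up, the work surface at z = 0. Lengths are in m, angles in degrees, forces in N, time in s.
With the tool pointing down it reaches from about 0.375 to 0.9 m from the base axis. Payload 3.1 kg.
Tool frame: the origin (TCP) lies at the very end of the fingers, on their centre line; the grasp point (between the pads) lies 19 mm behind it (bot.tcp_to_grasp is the distance from the TCP to the grasp point, in m); z points along the fingers, y is the direction in which the jaws open and shut (so a half turn about z gives the same grasp; the last joint's range is limited). The gripper opens to 87 mm and grips with 3 to 60 N. Pads are 19 mm wide; open, the fingers measure 117 mm over their backs; the gripper's body (75 mm by 190 mm) begins 51 mm behind the grasp point.
Start: joints at [-76.404, 30.224, 82.088, -0, 67.689, -10.227], TCP at [0.252, -0.572, 0.223] pointing down, gripper open.
Joint ranges: [-176.69, 176.69], [-43.24, 126.21], [12.49, 139.97], [-82, 262], [0, 151.66], [-163.58, 163.58]. Speed limits (degrees/s): [159.86, 159.86, 180, 180, 180, 180].

## Interface

Orientations are given as a 3x3 rotation matrix whose columns are the frame's x, y, z axes.
In Python, from rig import telemetry, eyes, order, bot gives the robot as it stands. The module is installed in compiled form; this text tells all that it offers.
- The arm moves only by the tool servo_tool, never from a script. Its argument "targets" is a list of rows, each a list of 2 entries, a list of its own where there are three numbers: the shift along the tool's x, y, z in m, then the turn, a rotation vector about the tool's x, y, z in rad. In form: [[[tx, ty, tz], [wx, wy, wz]], ...]. A call has 1 to 12 rows; each row is the pose to reach, as a shift and turn from the pose commanded when the call began, along the tool's axes at that moment; what a row does not reach only later rows make up. A row lasts 1/8 s, in which the tool goes at most 62.5 mm and 10.7 degrees, less where a joint would pass 70% of its speed; a pose out of reach is approached as far as the arm can. A call with a gripper value outside its range is refused whole. "gripper" is the finger opening in m, from 0 to 0.087, set as the call begins (left out, the last holds). The fingers move at their own pace and stop on an object; the grip force is fixed at half the most. Time passes only in rows, so rows that repeat a pose let the fingers close. It gives the time, the measured TCP pose, the force and the opening at its end, in the units of the state.
- telemetry.read_state(): the state, without advancing time (a new reading comes with each control period).
- eyes.capture(name): name is "scene" or "top"; returns a dict with "pixels" (400x640x3 uint8, blue, green, red), "intrinsics" (3x3 intrinsics, pixels), "extrinsics" (4x4, takes a point from camera to world coordinates). Camera axes: x right, y down, z forward; pixel columns grow to the right and rows downward; lengths in m; the calibration is good to about 2 mm. A picture is of the moment at which its call begins. There is no depth.
- order.hand_in(): hands the job in, once; it reports no verdict.
The state is a dict: "time_s": time; "joint_positions": joint angles; "qvel": joint speeds; "tau": joint torques, N m; "position": TCP position; "tcp_rot": TCP orientation; "force": force on the tool from outside, world axes, zero at the start; "moment": the same for the moment, N m; "opening": opening from 0.0 (shut) to 1.0 (fully open).
Only numpy, scipy, OpenCV 4.12 (cv2) and the standard library are available. Lean on these libraries where they do the work, as an engineer would, in place of code of your own. Each camera call takes 0.05 s, during which the arm holds its last target. There are 200 camera calls.

## Working session

There is one attempt and no reset: what is moved stays moved. The work goes in short steps, Python scripts to look and compute and a tool call to move; the robot and the scene stay as the last step left them, time stands still between calls to the robot, and variables do not carry over. Pictures are saved under pics/ and viewed, about 8 in all and at most 12, crops included, and the job is handed in when it is done.

Besides the shell and the picture viewer there is one more tool, called after ">>>" as name([rows], argument=value, ...), one row to a line, values as JSON. servo_tool: Moves the arm, as the interface text tells. Its arguments: {"type":"object","properties":{"targets":{"type":"array","items":{"type":"array"}},"gripper":{"type":"number"}},"required":["targets"]}

```bash
mkdir -p pics; python3 - <<'E'
from rig import telemetry, eyes
import cv2,numpy as np
s=telemetry.read_state(); print(s)
for n in("top","scene"):
    c=eyes.capture(n); cv2.imwrite(f"pics/{n}0.png",c["pixels"]); print(n,c["intrinsics"].round(1).tolist(),c["extrinsics"].round(4).tolist())
E
```

```text
{'time_s': 0.0, 'joint_positions': array([-7.64037503e+01,  3.02777620e+01,  8.21557965e+01, -1.04037164e-03,
        6.76898991e+01, -1.02282282e+01]), 'qvel': array([-0.01207786, -0.02058463,  0.03671782,  0.00633051,  0.04585544,
        0.09782234]), 'tau': array([ 2.09993250e-04, -4.40044534e+01, -1.76594424e+01,  6.32050401e-02,
        5.83366491e-02, -1.55919538e-04]), 'position': array([ 0.25229834, -0.57101424,  0.22158783]), 'tcp_rot': array([[ 9.14784486e-01,  4.03941914e-01, -5.22860971e-04],
       [ 4.03942087e-01, -9.14782171e-01,  2.09040757e-03],
       [ 3.66099340e-04, -2.12347796e-03, -9.99997678e-01]]), 'force': array([-0.72625981,  0.27148109, -0.46575052]), 'moment': array([ 0.01260174,  0.02000298, -0.00817076]), 'opening': 1.0007852710365883}
top [[426.2, 0.0, 319.0], [0.0, 426.2, 200.2], [0.0, 0.0, 1.0]] [[-0.0247, -0.9879, 0.1531, 0.3772], [-0.9991, 0.0295, 0.0289, 0.06], [-0.033, -0.1523, -0.9878, 1.2238], [0.0, 0.0, 0.0, 1.0]]
scene [[467.2, 0.0, 329.8], [0.0, 467.2, 197.4], [0.0, 0.0, 1.0]] [[-0.524, -0.6677, 0.5288, -0.0996], [-0.8517, 0.407, -0.33, 0.4939], [0.0051, -0.6233, -0.782, 1.0465], [0.0, 0.0, 0.0, 1.0]]
```

View pics/top0.png

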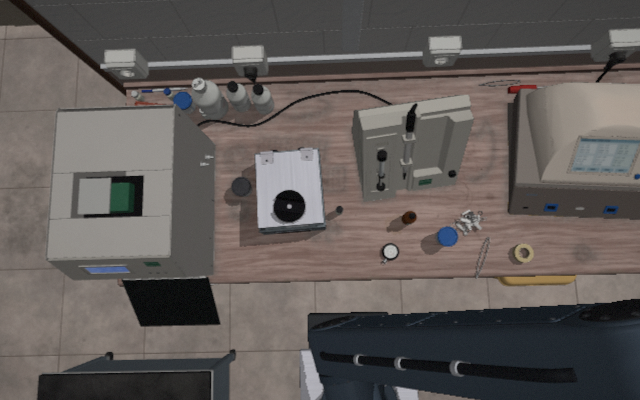

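View pics/scene0.png

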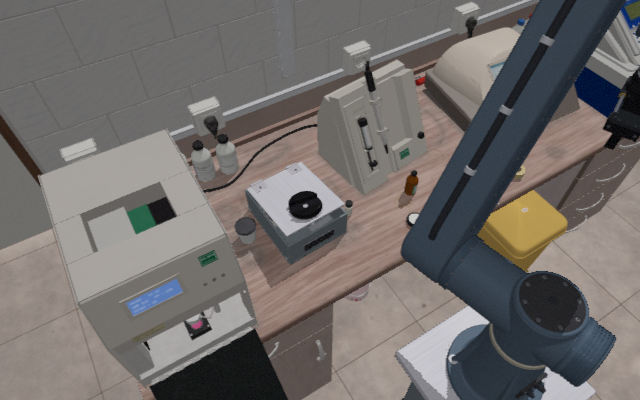

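The top view shows the unit at about (290,190) with the black fastener at (289,207). The cup is at (241,187), the vial at (339,210) and the watch at (390,252). Next I'll enlarge the unit in both views.

```bash
python3 - <<'E'
import cv2,numpy as np
a=cv2.imread("pics/top0.png")[140:245,225:355]; b=cv2.imread("pics/scene0.png")[155:265,225:360]
f=lambda i:cv2.resize(i,(660,540) if 0 else (int(i.shape[1]*5),int(i.shape[0]*5)),interpolation=cv2.INTER_CUBIC)
cv2.imwrite("pics/a.png",f(a));cv2.imwrite("pics/b.png",f(b))
E
```

```text
(no output)
```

View pics/a.png

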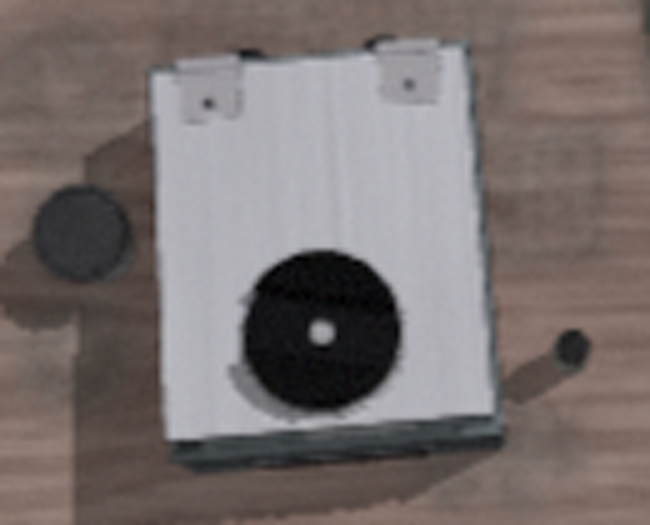

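View pics/b.png

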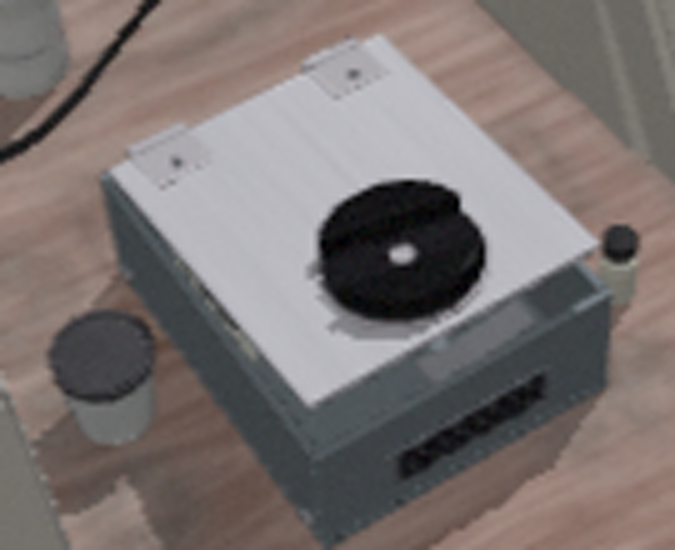

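Both enlargements show the unit turned slightly, with a light dot on the fastener axis at (289,206.4) in top and (305.6,205.8) in scene. The vial is near the right front corner. Next I'll triangulate the dot, get the yaw from the cover edges, and stretch the contrast to see the slot.

```bash
cat > h.py <<'E'
from rig import telemetry, eyes
import cv2,numpy as np
C={}
def cap(n):
    c=eyes.capture(n); C[n]=c; return c["pixels"]
def ray(n,uv):
    c=C[n];T=c["extrinsics"]; d=T[:3,:3]@np.linalg.solve(c["intrinsics"],[uv[0],uv[1],1]); return T[:3,3],d
def onz(n,uv,z):
    o,d=ray(n,uv); return o+d*(z-o[2])/d[2]
def proj(n,p):
    c=C[n];T=c["extrinsics"];q=c["intrinsics"]@(T[:3,:3].T@(np.asarray(p)-T[:3,3]));return q[:2]/q[2]
def tri(a,b):
    (o1,d1),(o2,d2)=ray("top",a),ray("scene",b)
    t=np.linalg.lstsq(np.c_[d1,-d2],o2-o1,rcond=None)[0]
    p,q=o1+t[0]*d1,o2+t[1]*d2; return (p+q)/2,np.linalg.norm(p-q)
def dot(img,u,v,r=5):
    w=img[v-r:v+r+1,u-r:u+r+1].astype(float).mean(2); w=np.clip(w-70,0,None)
    yy,xx=np.mgrid[v-r:v+r+1,u-r:u+r+1]; return (xx*w).sum()/w.sum(),(yy*w).sum()/w.sum()
E
python3 - <<'E'
from h import *
t=cap("top");s=cap("scene")
a,b=dot(t,289,206),dot(s,306,206); print(a,b); p,e=tri(a,b); print("slot",p.round(4),"gap",e)
# cover edges: white mask in top
g=cv2.cvtColor(t,cv2.COLOR_BGR2HSV)
m=((g[...,2]>135)&(g[...,1]<45)).astype(np.uint8); m[:145]=0;m[240:]=0;m[:,:245]=0;m[:,335:]=0
m=cv2.morphologyEx(m,cv2.MORPH_CLOSE,np.ones((5,5)))
cs=max(cv2.findContours(m,0,2)[0],key=cv2.contourArea); print(cv2.minAreaRect(cs), cv2.boxPoints(cv2.minAreaRect(cs)).round(1).tolist())
hull=cv2.convexHull(cs); q=cv2.approxPolyDP(hull,5,True)[:,0]; print(q.tolist())
P=lambda x,y:((x+.0)/5+225-.4,(y)/5+140-.4)
bl,br,fl,fr=[onz("top",P(*c),z) for c,z in (((152,70),.092),((466,42),.092),((165,440),.122),((500,415),.122))]
for A,B in((bl,br),(fl,fr),(fl,bl),(fr,br)): d=B-A; print(np.linalg.norm(d[:2]).round(4),np.degrees(np.arctan2(d[1],d[0])).round(2))
print(bl,br,fl,fr)
for n,i,c in(("top",t,(289,206)),("scene",s,(306,206))):
    r=i[c[1]-24:c[1]+24,c[0]-24:c[0]+24].astype(float); r=np.clip(r*5,0,255).astype(np.uint8)
    cv2.imwrite(f"pics/{n}d.png",cv2.resize(r,(390,390),interpolation=cv2.INTER_CUBIC))
cv2.imwrite("pics/d.png",np.hstack([cv2.imread("pics/topd.png"),cv2.imread("pics/scened.png")]))
for nm,uv,z in(("vial",(339.2,209.4),.048),("cup",(241,186.4),.058)): print(nm,onz("top",uv,z).round(4))
E
```

```text
(np.float64(288.9172890733057), np.float64(206.02268326417706)) (np.float64(304.9682800109379), np.float64(205.35493573967736))
slot [0.5346 0.171  0.1244] gap 0.0002011146383955081
((287.64483642578125, 187.23793029785156), (75.48834991455078, 65.85506439208984), 85.2363510131836) [[251.6999969482422, 152.39999389648438], [317.29998779296875, 146.89999389648438], [323.6000061035156, 222.10000610351562], [258.0, 227.60000610351562]]
[[316, 149], [323, 222], [259, 227], [255, 155]]
0.1733 -86.7
0.1749 -87.33
0.2072 3.3
0.2091 3.75
[0.68755243 0.26577955 0.092     ] [0.69753591 0.09278358 0.092     ] [0.48071391 0.25386971 0.122     ] [0.48887525 0.07912422 0.122     ]
vial [0.532  0.0389 0.048 ]
cup [0.6036 0.3115 0.058 ]
```

View pics/d.png

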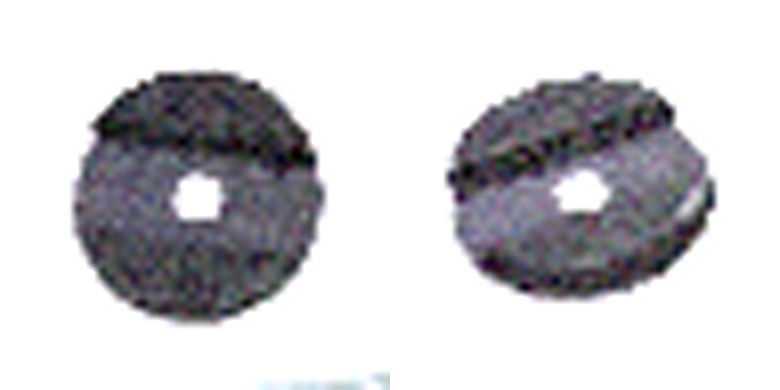

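The slot lies about 14° clockwise of the unit's y, so the cam is at about 0.24 rad. I'll use the two fingertips as a wide screwdriver: opening 41 mm puts each finger 28 mm from the axis. I'll align the tool y with the slot (79.4°), press, then turn about tool z.

```bash
cat >> h.py <<'E'
def go(p,ydeg=None):
    s=telemetry.read_state(); R=s["tcp_rot"]; 
    a=np.degrees(np.arctan2(R[1,1],R[0,1]))
    print("shift tool",(R.T@(np.asarray(p)-s["position"])).round(4), "y angle",a.round(2), "turn z",None if ydeg is None else np.radians(a-ydeg).round(3),"tilt",R[:2,2].round(4), "q",s["joint_positions"].round(1),"F",s["force"].round(2),"t",s["time_s"])
E
python3 -c "
from h import *
go([.45,-.1,.30],79.4);go([.5346,.171,.20],79.4)"
```

```text
shift tool [ 0.3712 -0.3514 -0.0775] y angle -66.18 turn z -2.541 tilt [-0.0003  0.0013] q [-76.4  30.3  82.1  -0.   67.7 -10.2] F [0.47 0.26 0.13] t 0.2
shift tool [ 0.558  -0.565   0.0228] y angle -66.18 turn z -2.541 tilt [-0.0003  0.0013] q [-76.4  30.3  82.1  -0.   67.7 -10.2] F [0.47 0.26 0.13] t 0.2
```

>>> servo_tool([
  [[0,0,-0.05],[0,0,-0.15]],
  [[0.03,-0.03,-0.078],[0,0,-0.3]],
  [[0.07,-0.07,-0.078],[0,0,-0.45]],
  [[0.11,-0.11,-0.078],[0,0,-0.6]],
  [[0.15,-0.15,-0.078],[0,0,-0.75]],
  [[0.19,-0.19,-0.078],[0,0,-0.9]],
  [[0.23,-0.23,-0.078],[0,0,-1.05]],
  [[0.27,-0.27,-0.078],[0,0,-1.2]],
  [[0.31,-0.31,-0.078],[0,0,-1.35]],
  [[0.35,-0.35,-0.078],[0,0,-1.5]],
  [[0.37,-0.37,-0.078],[0,0,-1.65]],
  [[0.39,-0.39,-0.078],[0,0,-1.8]],
], gripper=0.041)

```text
time_s: 1.7
position: [0.4518, -0.0559, 0.3005]
tcp_rot: [[-0.606, 0.795, -0.0], [0.795, 0.606, -0.0], [-0.0, -0.0, -1.0]]
force: [-0.0, -0.6, -0.1]
opening: 0.473
```

```bash
python3 -c "
from h import *
go([.5346,.171,.20],79.4)"
```

```text
shift tool [0.1303 0.2034 0.1005] y angle 37.31 turn z -0.735 tilt [-0.0001 -0.0001] q [-21.2  11.3  99.3  -0.   69.4 -58.5] F [-0.03 -0.56 -0.09] t 1.7
```

>>> servo_tool([
  [[0.025,0.04,0],[0,0,-0.15]],
  [[0.05,0.08,0],[0,0,-0.3]],
  [[0.08,0.12,0],[0,0,-0.45]],
  [[0.105,0.16,0],[0,0,-0.6]],
  [[0.13,0.203,0.03],[0,0,-0.735]],
  [[0.13,0.203,0.07],[0,0,-0.735]],
  [[0.1303,0.2034,0.1],[0,0,-0.735]],
  [[0.1303,0.2034,0.1],[0,0,-0.735]],
  [[0.1303,0.2034,0.1],[0,0,-0.735]],
])

```text
time_s: 2.82
position: [0.5368, 0.169, 0.2016]
tcp_rot: [[-0.982, 0.19, 0.002], [0.19, 0.982, 0.0], [-0.002, 0.001, -1.0]]
force: [-0.4, 0.4, -0.3]
opening: 0.475
```

```bash
python3 - <<'E'
from h import *
go([.5346,.171,.165],79.4)
t=cap("top");s=cap("scene")
f=lambda i:cv2.convertScaleAbs(cv2.resize(i,(400,400),interpolation=cv2.INTER_CUBIC),alpha=2)
cv2.imwrite("pics/e.png",np.hstack([f(t[150:250,240:340]),f(s[150:250,255:355])]))
E
```

```text
shift tool [0.0026 0.0016 0.0366] y angle 79.06 turn z -0.006 tilt [0.0018 0.0002] q [  6.1  26.9  92.5   0.   60.5 -73. ] F [-0.4   0.39 -0.26] t 2.825
```

View pics/e.png

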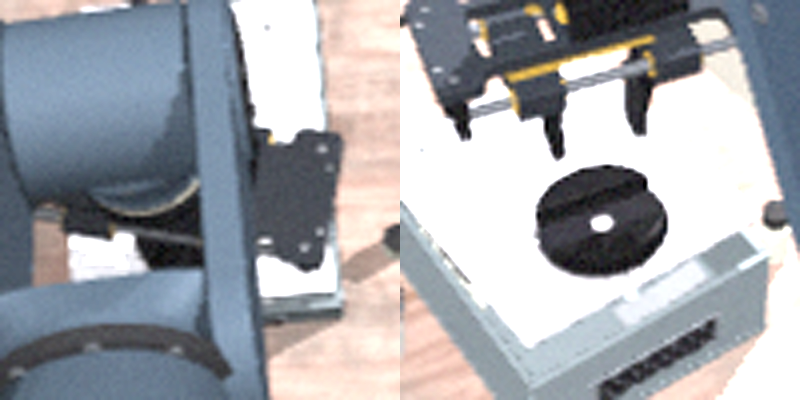

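The fingertips are above the fastener, straddling its axis along the slot (scene crop, tips near (557,155) and (640,130)). Next I'll lower to just above the rim, correcting a couple of mm.

>>> servo_tool([
  [[0.0026,0.0016,0.015],[0,0,-0.006]],
  [[0.0026,0.0016,0.03],[0,0,-0.006]],
  [[0.0026,0.0016,0.045],[0,0,-0.006]],
  [[0.0026,0.0016,0.057],[0,0,-0.006]],
  [[0.0026,0.0016,0.057],[0,0,-0.006]],
  [[0.0026,0.0016,0.057],[0,0,-0.006]],
])

```text
time_s: 3.68
position: [0.534, 0.1711, 0.1436]
tcp_rot: [[-0.983, 0.184, 0.0], [0.184, 0.983, 0.0], [-0.0, 0.0, -1.0]]
force: [0.3, -0.4, -0.2]
opening: 0.471
```

```bash
python3 - <<'E'
from h import *
go([.5346,.171,.126],79.4)
s=cap("scene")
f=lambda i:cv2.convertScaleAbs(cv2.resize(i,(500,500),interpolation=cv2.INTER_CUBIC),alpha=2.5)
cv2.imwrite("pics/f.png",f(s[165:245,265:345]))
p=lambda k,z:proj("scene",[.5346+.187*k,.171+.98*k,z]).round(1)
print(p(.028,.145),p(-.028,.145))
E
```

```text
shift tool [-0.0006  0.0001  0.0176] y angle 79.41 turn z 0.0 tilt [0.0004 0.0001] q [  6.3  31.4  95.8   0.   52.9 -73.1] F [ 0.34 -0.37 -0.17] t 3.675
[293.8 203.4] [315.3 197.1]
```

View pics/f.png

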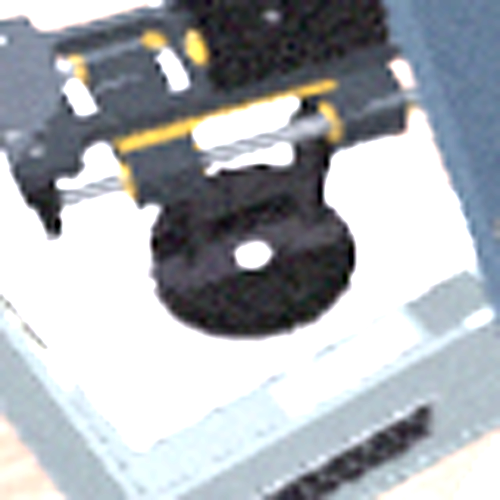

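The tips are over the slot (fingers at about (190,210) and (315,190) in the crop), just above the rim. Next I'll go down gently, watching the force.

>>> servo_tool([
  [[0,0,0.005],[0,0,0]],
  [[0,0,0.01],[0,0,0]],
  [[0,0,0.014],[0,0,0]],
  [[0,0,0.017],[0,0,0]],
  [[0,0,0.019],[0,0,0]],
  [[0,0,0.019],[0,0,0]],
])

```text
time_s: 4.47
position: [0.5336, 0.171, 0.1244]
tcp_rot: [[-0.983, 0.184, -0.0], [0.184, 0.983, -0.0], [0.0, -0.0, -1.0]]
force: [0.6, -0.4, 0.7]
opening: 0.469
```

>>> servo_tool([
  [[0.0005,0,0.004],[0,0,0]],
  [[0.001,0,0.008],[0,0,0]],
  [[0.0015,0,0.012],[0,0,0]],
  [[0.002,0,0.016],[0,0,0]],
  [[0.0025,0,0.019],[0,0,0]],
  [[0.0025,0,0.022],[0,0,0]],
  [[0.0025,0,0.023],[0,0,0]],
  [[0.0025,0,0.023],[0,0,0]],
])

```text
time_s: 5.48
position: [0.5311, 0.1714, 0.1016]
tcp_rot: [[-0.983, 0.184, -0.0], [0.184, 0.983, -0.0], [0.0, -0.0, -1.0]]
force: [-1.2, -2.5, 3.2]
opening: 0.475
```

>>> servo_tool([
  [[0,0,0.001],[0,0,0]],
  [[0,0,0.002],[0,0,0]],
  [[0,0,0.002],[0,0,0]],
])

```text
time_s: 5.85
position: [0.531, 0.1715, 0.0995]
tcp_rot: [[-0.983, 0.184, -0.0], [0.184, 0.983, 0.0], [0.0, -0.0, -1.0]]
force: [-0.9, -3.5, 4.6]
opening: 0.471
```

>>> servo_tool([
  [[0,0,0.0005],[0,0,0]],
  [[0,0,0.001],[0,0,0]],
  [[0,0,0.001],[0,0,0]],
])

```text
time_s: 6.22
position: [0.531, 0.1715, 0.0993]
tcp_rot: [[-0.983, 0.184, -0.0], [0.184, 0.983, -0.0], [0.0, -0.0, -1.0]]
force: [-3.4, -2.9, 8.8]
opening: 0.469
```

On the firm stop at z 0.0993 with about 9 N. Next: turn in stages.

>>> servo_tool([
  [[0,0,0.0003],[0,0,0.08]],
  [[0,0,0.0003],[0,0,0.16]],
  [[0,0,0.0003],[0,0,0.24]],
  [[0,0,0.0003],[0,0,0.32]],
  [[0,0,0.0003],[0,0,0.4]],
  [[0,0,0.0003],[0,0,0.4]],
])

```text
time_s: 6.98
position: [0.5319, 0.1715, 0.0993]
tcp_rot: [[-0.834, 0.552, 0.002], [0.552, 0.834, 0.0], [-0.001, 0.001, -1.0]]
force: [-1.3, -2.6, 10.2]
opening: 0.47
```

```bash
python3 -c "
from h import *
go([.531,.171,.099]);print(telemetry.read_state()['moment'])"
```

```text
shift tool [ 0.0005 -0.0009  0.0003] y angle 56.47 turn z None tilt [0.0018 0.0001] q [  6.4  35.1  97.8  -0.   46.9 -50. ] F [-1.3  -2.61 10.23] t 6.975
[-0.57265672  0.19010437 -0.0052756 ]
```

>>> servo_tool([
  [[0,0,0],[0,0,0.08]],
  [[0,0,0],[0,0,0.16]],
  [[0,0,0],[0,0,0.24]],
  [[0,0,0],[0,0,0.32]],
  [[0,0,0],[0,0,0.4]],
  [[0,0,0],[0,0,0.48]],
  [[0,0,0],[0,0,0.56]],
  [[0,0,0],[0,0,0.64]],
  [[0,0,0],[0,0,0.72]],
  [[0,0,0],[0,0,0.8]],
  [[0,0,0],[0,0,0.8]],
])

```text
time_s: 8.35
position: [0.5333, 0.1717, 0.0993]
tcp_rot: [[-0.184, 0.983, 0.005], [0.983, 0.184, 0.001], [-0.0, 0.005, -1.0]]
force: [1.5, -2.8, 8.5]
opening: 0.472
```

```bash
python3 -c "
from h import *
go([.531,.171,.099]);print(telemetry.read_state()['moment'])"
```

```text
shift tool [-0.0003 -0.0024  0.0003] y angle 10.62 turn z None tilt [0.0046 0.0006] q [ 6.4 35.1 97.8  0.  46.8 -4.2] F [ 1.47 -2.81  8.55] t 8.35
[-0.51097623 -0.09364852  0.07165391]
```

Now the last part, in small steps with moment checks.

>>> servo_tool([
  [[0,-0.001,0],[0,0,0.06]],
  [[0,-0.002,0],[0,0,0.12]],
  [[0,-0.002,0],[0,0,0.18]],
  [[0,-0.002,0],[0,0,0.24]],
  [[0,-0.002,0],[0,0,0.24]],
])

```text
time_s: 8.98
position: [0.532, 0.171, 0.0994]
tcp_rot: [[0.054, 0.999, 0.006], [0.999, -0.054, 0.0], [0.0, 0.006, -1.0]]
force: [2.0, -4.0, 6.9]
opening: 0.467
```

```bash
python3 -c "
from h import *
go([.531,.171,.099]);print(telemetry.read_state()['moment'])"
```

```text
shift tool [-0.0001 -0.001   0.0004] y angle -3.08 turn z None tilt [0.006 0.   ] q [ 6.4 35.  98.  -0.1 46.6  9.5] F [ 1.97 -4.    6.88] t 8.975
[-0.66439671 -0.17143763  0.0631806 ]
```

>>> servo_tool([
  [[0,0,0],[0,0,0.04]],
  [[0,0,0],[0,0,0.08]],
  [[0,0,0],[0,0,0.08]],
])

```text
time_s: 9.35
position: [0.5313, 0.1704, 0.0993]
tcp_rot: [[0.132, 0.991, 0.004], [0.991, -0.132, -0.001], [-0.001, 0.005, -1.0]]
force: [0.5, -5.0, 7.7]
opening: 0.47
```

```bash
python3 -c "
from h import *
go([.531,.171,.099]);print(telemetry.read_state()['moment'])"
```

```text
shift tool [ 0.0006 -0.0004  0.0003] y angle -7.6 turn z None tilt [ 0.0045 -0.0014] q [ 6.4 35.  98.1 -0.1 46.7 14.1] F [ 0.47 -5.02  7.67] t 9.35
[-0.96564    -0.05715009  0.21687252]
```

>>> servo_tool([
  [[0,0,0],[0,0,0.03]],
  [[0,0,0],[0,0,0.06]],
  [[0,0,0],[0,0,0.06]],
])

```text
time_s: 9.72
position: [0.5308, 0.1694, 0.0993]
tcp_rot: [[0.188, 0.982, 0.003], [0.982, -0.188, -0.004], [-0.003, 0.004, -1.0]]
force: [0.1, -8.2, 9.1]
opening: 0.475
```

```bash
python3 -c "
from h import *
go([.531,.171,.099]);print(telemetry.read_state()['moment'])"
```

```text
shift tool [ 0.0016 -0.0001  0.0003] y angle -10.83 turn z None tilt [ 0.0032 -0.0037] q [ 6.3 35.  98.1 -0.3 46.7 17.4] F [ 0.07 -8.2   9.05] t 9.725
[-1.40149351  0.1270087   0.72205824]
```

Moment has jumped to 0.72 N m, so the fastener is on its stop. I'll turn back into the free play (about 11°) and withdraw.

>>> servo_tool([
  [[0,0,0],[0,0,-0.08]],
  [[0,0,0],[0,0,-0.16]],
  [[0,0,0],[0,0,-0.2]],
  [[0,0,-0.003],[0,0,-0.22]],
  [[0,0,-0.008],[0,0,-0.22]],
  [[0,0,-0.014],[0,0,-0.22]],
  [[0,0,-0.025],[0,0,-0.22]],
  [[0,0,-0.05],[0,0,-0.22]],
  [[0,0,-0.09],[0,0,-0.22]],
  [[0,0,-0.14],[0,0,-0.22]],
  [[0,0,-0.2],[0,0,-0.22]],
  [[0,0,-0.2],[0,0,-0.22]],
])

```text
time_s: 11.22
position: [0.5323, 0.1717, 0.3043]
tcp_rot: [[-0.026, 1.0, 0.013], [1.0, 0.026, 0.002], [0.001, 0.013, -1.0]]
force: [0.7, -0.3, -0.6]
opening: 0.472
```

```bash
python3 - <<'E'
from h import *
go([.4518,-.056,.30])
s=cap("scene");t=cap("top")
try:
  b=dot(s,305,215,8);print(b, [proj("scene",p).round(1) for p in([.5309,.1708,.099],[.5346,.171,.1244])])
except Exception as e: print(e)
f=lambda i:cv2.convertScaleAbs(cv2.resize(i,(400,400),interpolation=cv2.INTER_CUBIC),alpha=2)
cv2.imwrite("pics/g.png",np.hstack([f(t[150:250,240:340]),f(s[150:250,255:355])]))
E
```

```text
shift tool [-0.2255 -0.0865  0.003 ] y angle 1.49 turn z None tilt [0.0127 0.0016] q [ 6.4 19.8 86.2  0.  73.3  4.9] F [ 0.69 -0.35 -0.62] t 11.225
(np.float64(305.94720443136583), np.float64(210.7919335295136)) [array([306.1, 212.4]), array([304.9, 205.4])]
```

View pics/g.png

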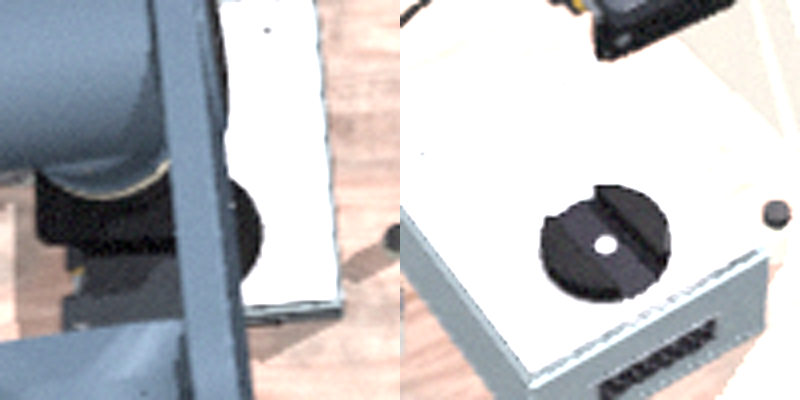

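The cover is down and the slot lies along the unit's x (dot at about scene (306,211)). I'll move the arm clear and triangulate the dot again to measure the residual cover angle.

>>> servo_tool([
  [[-0.04,-0.02,0],[0,0,0]],
  [[-0.08,-0.04,0],[0,0,0]],
  [[-0.13,-0.055,0],[0,0,0]],
  [[-0.18,-0.07,0],[0,0,0]],
  [[-0.225,-0.085,0],[0,0,0]],
  [[-0.26,-0.1,0],[0,0,0]],
  [[-0.3,-0.12,0],[0,0,0]],
  [[-0.3,-0.12,0],[0,0,0]],
])

```text
time_s: 12.32
position: [0.4151, -0.1333, 0.2965]
tcp_rot: [[-0.021, 1.0, -0.004], [1.0, 0.021, 0.002], [0.002, -0.004, -1.0]]
force: [0.3, 0.5, -0.2]
opening: 0.469
```

```bash
python3 - <<'E'
from h import *
s=cap("scene");t=cap("top"); o=cv2.imread("pics/top0.png")
b=dot(s,306,211);a=dot(t,289,210);print(a,b,tri(a,b))
for th in(0,.014,.03,.05,.157):
    x,z=-.161*np.cos(th)+.011*np.sin(th),.161*np.sin(th)+.011*np.cos(th)
    d=x+.1573 ; p=[.5346+d*.998,.171+d*.06,.088+z]; print(th,proj("top",p).round(2),proj("scene",p).round(2))
d=cv2.absdiff(t,o).max(2)
for n,(u,v) in dict(vial=(339,210),cup=(241,187),watch=(390,252),bottle=(409,217),cupfar=(447,236)).items(): print(n,d[v-10:v+11,u-10:u+11].mean().round(1))
f=lambda i:cv2.convertScaleAbs(cv2.resize(i,(400,400),interpolation=cv2.INTER_CUBIC),alpha=2)
cv2.imwrite("pics/i.png",np.hstack([f(t[150:250,240:340]),f(s[150:250,255:355])]))
E
```

```text
(np.float64(289.77546242097867), np.float64(208.13298993210023)) (np.float64(305.9388254486134), np.float64(210.79159869494293)) (array([0.53164689, 0.17073779, 0.1051105 ]), np.float64(0.0002544435915811873))
0 [290.03 208.74] [306.11 212.44]
0.014 [289.94 208.57] [306.04 211.86]
0.03 [289.84 208.35] [305.95 211.19]
0.05 [289.71 208.06] [305.83 210.33]
0.157 [288.97 206.08] [304.94 205.45]
vial 5.8
cup 4.3
watch 6.2
bottle 41.3
cupfar 51.1
```

View pics/i.png

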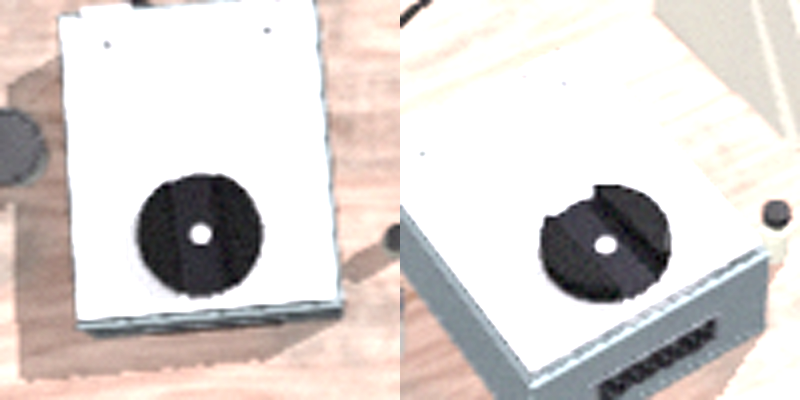

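The picture shows the slot along the unit's x and the cover looking flush. The dot's triangulated z gives about 0.04 rad, but with a possible bias (raised dot or calibration). A light touch on the slot floor will settle it: contact should be at about z = 0.101 if locked at 0.014, and 0.1055 if at 0.04.

```bash
python3 -c "
from h import *
go([.5313,.1708,.122],3.4)"
```

```text
shift tool [0.2987 0.123  0.1754] y angle 1.4 turn z -0.035 tilt [-0.0027  0.0026] q [-32.3   9.9 101.8   0.   68.5 -33.7] F [-0.61  0.11  0.37] t 12.425
```

>>> servo_tool([
  [[0.05,0.02,0],[0,0,-0.035]],
  [[0.1,0.04,0],[0,0,-0.035]],
  [[0.15,0.06,0],[0,0,-0.035]],
  [[0.2,0.08,0],[0,0,-0.035]],
  [[0.25,0.1,0],[0,0,-0.035]],
  [[0.2987,0.123,0.01],[0,0,-0.035]],
  [[0.2987,0.123,0.05],[0,0,-0.035]],
  [[0.2987,0.123,0.1],[0,0,-0.035]],
  [[0.2987,0.123,0.14],[0,0,-0.035]],
  [[0.2987,0.123,0.165],[0,0,-0.035]],
  [[0.2987,0.123,0.17],[0,0,-0.035]],
  [[0.2987,0.123,0.17],[0,0,-0.035]],
])

```text
time_s: 13.92
position: [0.5321, 0.1709, 0.1282]
tcp_rot: [[-0.062, 0.998, -0.0], [0.998, 0.062, 0.0], [0.0, -0.0, -1.0]]
force: [0.2, -0.5, 0.4]
opening: 0.472
```

```bash
python3 -c "
from h import *
go([.5313,.1708,.106],3.4)"
```

```text
shift tool [-0.     -0.0008  0.0222] y angle 3.57 turn z 0.003 tilt [-0.0004  0.0002] q [ 6.3 32.6 96.7  0.  50.8  2.8] F [ 0.17 -0.48  0.37] t 13.925
```

>>> servo_tool([
  [[0,0,0.006],[0,0,0]],
  [[0,0,0.012],[0,0,0]],
  [[0,0,0.018],[0,0,0]],
  [[0,0,0.022],[0,0,0]],
  [[0,0,0.0235],[0,0,0]],
  [[0,0,0.0235],[0,0,0]],
])

```text
time_s: 14.68
position: [0.5323, 0.1699, 0.1047]
tcp_rot: [[-0.061, 0.998, -0.0], [0.998, 0.061, -0.0], [-0.0, -0.0, -1.0]]
force: [0.2, 0.4, 0.1]
opening: 0.472
```

>>> servo_tool([
  [[0,0,0.001],[0,0,0]],
  [[0,0,0.001],[0,0,0]],
])

```text
time_s: 14.92
position: [0.5323, 0.1699, 0.1038]
tcp_rot: [[-0.061, 0.998, 0.0], [0.998, 0.061, 0.0], [-0.0, 0.0, -1.0]]
force: [0.8, 0.7, -0.1]
opening: 0.47
```

>>> servo_tool([
  [[0,0,0.001],[0,0,0]],
  [[0,0,0.001],[0,0,0]],
])

```text
time_s: 15.18
position: [0.5322, 0.1699, 0.1027]
tcp_rot: [[-0.061, 0.998, -0.0], [0.998, 0.061, -0.0], [-0.0, -0.0, -1.0]]
force: [0.2, -0.5, -0.5]
opening: 0.473
```

>>> servo_tool([
  [[0,0,0.001],[0,0,0]],
  [[0,0,0.001],[0,0,0]],
])

```text
time_s: 15.42
position: [0.5324, 0.1699, 0.1019]
tcp_rot: [[-0.061, 0.998, 0.0], [0.998, 0.061, 0.0], [0.0, 0.0, -1.0]]
force: [0.1, 1.1, 1.8]
opening: 0.472
```

>>> servo_tool([
  [[0,0,0.001],[0,0,0]],
  [[0,0,0.001],[0,0,0]],
])

```text
time_s: 15.68
position: [0.5323, 0.1699, 0.101]
tcp_rot: [[-0.061, 0.998, 0.0], [0.998, 0.061, 0.0], [0.0, 0.0, -1.0]]
force: [-0.8, -0.3, 3.6]
opening: 0.468
```

Contact is at about z = 0.102, which puts the cover at about 0.014 to 0.019 rad, locked. I'll withdraw and hand in.

>>> servo_tool([
  [[0,0,-0.006],[0,0,0]],
  [[0,0,-0.015],[0,0,0]],
  [[0,0,-0.04],[0,0,0]],
  [[0,0,-0.09],[0,0,0]],
  [[0,0,-0.14],[0,0,0]],
  [[0,0,-0.19],[0,0,0]],
  [[-0.06,-0.03,-0.2],[0,0,0]],
  [[-0.12,-0.05,-0.2],[0,0,0]],
  [[-0.17,-0.07,-0.2],[0,0,0]],
  [[-0.22,-0.09,-0.2],[0,0,0]],
  [[-0.25,-0.1,-0.2],[0,0,0]],
  [[-0.25,-0.1,-0.2],[0,0,0]],
])

```text
time_s: 17.18
position: [0.4473, -0.0874, 0.3012]
tcp_rot: [[-0.057, 0.998, 0.001], [0.998, 0.057, -0.0], [-0.0, 0.001, -1.0]]
force: [-0.2, 0.4, -0.1]
opening: 0.472
```

```bash
python3 - <<'E'
from h import *
from rig import order
s=cap("scene");t=cap("top");b=dot(s,306,211);a=dot(t,289,208);print(a,b,tri(a,b)[0])
o=cv2.imread("pics/scene0.png");d=cv2.absdiff(s,o).max(2)
C_={"bottle":(411,183),"watch":(414,219),"vial":(349,208),"cup":(245,230)}
for n,(u,v) in C_.items(): print(n,d[v-7:v+8,u-7:u+8].mean().round(1))
print(telemetry.read_state()["force"].round(2),order.hand_in())
E
```

```text
(np.float64(289.77814569536423), np.float64(208.14333017975403)) (np.float64(305.94311023622043), np.float64(210.78759842519685)) [0.53161764 0.17073227 0.10515415]
bottle 62.8
watch 65.7
vial 17.8
cup 9.1
the job is handed in; nothing more can be done
[0.74 0.41 0.32] None
```

I set both fingertips in the slot, pressed the cover onto its stop with about 9 N, and turned the fastener clockwise to its firm stop, where the moment rose to 0.72 N m. I then backed into the free play, withdrew and handed the job in at about 17 s.

**Fastener:** the last viewed picture shows the slot along the unit's x, so the cam is close to 1.57 rad. The free-space force was near zero before hand-in, so the arm was touching nothing.

**Cover:** two checks disagree.
- **Touch:** a light touch on the slot floor met resistance at z ≈ 0.102, which puts the cover at about 0.014–0.019 rad, i.e. locked.
- **Camera:** triangulating the centre dot gave z ≈ 0.105, or about 0.04 rad, which is over the 0.03 limit. I trusted the touch, because the same arm readings put the shut stop at z ≈ 0.0993 against the stated 99 mm. The dot may be raised or the calibration biased, but I did not confirm which.

**Bystanders:** I never touched them or felt contact. Pixel differences show the vial and cup essentially unmoved. For the bottle, watch and far cup the final comparison was not usable, probably because the arm covered them in the first or last pictures. An earlier comparison showed the watch unchanged. The bottle and far cup are unchecked by camera.

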